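# Sort the turned pieces: sanding tray, waxing tray and drilling jig

## Robot

A 6-joint arm with a two-finger parallel gripper is mounted at the origin on the work surface. World frame = base frame: x ahead of the robot, y to its left, z up, the work surface at z = 0. Lengths are in mm, angles in degrees, forces in N, time in s.
With the tool pointing down it reaches from about 300 to 850 mm from the base axis. Payload 4.2 kg.
Tool frame: the origin (TCP) lies midway between the tips of the shut fingers; the grasp point (between the pads) lies 19 mm behind it; z points along the fingers, x is the direction in which the jaws open and shut, and the axes are right-handed (so a half turn about z gives the same grasp; the last joint's range is limited). The gripper opens to 91 mm and grips with 3 to 60 N. Pads are 32 mm wide; open, the fingers measure 118 mm over their backs; the gripper's body (76 mm by 178 mm) begins 60 mm behind the grasp point.
Start: joints at [65.947, 18.312, 89.639, -0, 72.044, -1.146], TCP at [223.813, 529.67, 213.976] pointing down, gripper open.
Joint ranges: [-177.97, 177.97], [-48.28, 115.42], [12.27, 149.76], [-77.06, 257.06], [2.81, 150.46], [-146.56, 146.56]. Speed limits (degrees/s): [147.25, 147.25, 180, 180, 180, 180].

## Interface

Orientations are given as [roll, pitch, yaw] about the fixed x, y, z axes, in that order (R = Rz(yaw) Ry(pitch) Rx(roll)).
In Python, from workcell import env gives the robot as it stands. The module is installed in compiled form; this text tells all that it offers.
- The arm moves only by the tool drive_tool, never from a script. Its argument "series" is a list of rows, each a list of 3 entries, a list of its own where there are three numbers: the closure, from 0 (fully open) to 1 (shut), then the shift along the tool's x, y, z in mm, then the turn, a rotation vector about the tool's x, y, z in rad. In form: [[gripper, [dx, dy, dz], [rx, ry, rz]], ...]. A call has exactly 5 rows; each row is the pose to reach, as a shift and turn from the pose commanded when the call began, along the tool's axes at that moment; what a row does not reach only later rows make up. A row lasts 1/10 s, in which the tool goes at most 50 mm and 8.59 degrees, less where a joint would pass 70% of its speed; a pose out of reach is approached as far as the arm can. A call with a gripper value outside its range is refused whole. The fingers move at their own pace and stop on an object; "squeeze" is the grip in N (left out, the last holds). Time passes only in rows, so rows that repeat a pose let the fingers close, or fill a call up. It gives the time, the measured TCP pose, the force and the opening at its end, in the units of the state.
- env.state(): the state, without advancing time (a new reading comes with each control period).
- env.grab_frame(name): name is "side" or "top"; returns a dict with "image" (400x640x3 uint8, red, green, blue), "K" (3x3 intrinsics, pixels), "origin" and "orientation" of the camera in the world. Camera axes: x right, y down, z forward; pixel columns grow to the right and rows downward; lengths in mm; the calibration is good to about 2 mm. A picture is of the moment at which its call begins. There is no depth.
- env.job_done(): hands the job in, once; it reports no verdict.
The state is a dict: "time_s": time; "qpos": joint angles; "qvel": joint speeds; "effort": joint torques, N m; "ee_pos": TCP position; "ee_rot": TCP orientation; "force": force on the tool from outside, world axes, zero at the start; "torque": the same for the moment, N m; "gripper_width": finger opening in mm.
Only numpy, scipy, OpenCV 4.12 (cv2) and the standard library are available. Lean on these libraries where they do the work, as an engineer would, in place of code of your own. Each camera call takes 0.05 s, during which the arm holds its last target.

## Task

Set out the three round turned pieces for their next jobs and leave the two square blanks where they stand: stand the pale maple piece on the cork pad in the middle of the white tray, the reddish cherry piece on the cork pad in the middle of the blue tray, and the dark walnut piece upright in the pocket of the drilling jig. The jig's hold-down arm may be found open, closed or half-way: swing it back out of the way if need be, then, with the walnut piece in the pocket, swing it down until its rubber foot rests on the piece.

Things in the scene. Friction and masses are not known exactly. Their poses are not given: they have to be found in the camera images.
- maple_mid (a point): Pale yellow maple turned (round) wooden piece standing upright, 60 mm tall, foot 44 mm across. Vase-shaped: a belly 41 mm across half-way up, narrower above and below it. This point lies on its axis, half-way up (30 mm above its underside); z up its axis. 40 to 85 g.
- cherry_mid (a point): Reddish cherry turned (round) wooden piece standing upright, 60 mm tall, foot 44 mm across. Mushroom-shaped: a straight stem 36 mm across from 13 to 43 mm up, under a rounded head 44 mm across. This point lies on its axis, half-way up (30 mm above its underside); z up its axis. 40 to 85 g.
- walnut_mid (a point): Dark brown walnut turned (round) wooden piece standing upright, 60 mm tall, foot 44 mm across. A straight body 38 mm across from 15 to 48 mm up, a bead 42 mm across above it, and a flat top 34 mm across. This point lies on its axis, half-way up (30 mm above its underside); z up its axis. 40 to 85 g.
- paleblank_mid (a point): Pale yellow maple square wooden blank, not yet turned, 40 x 40 x 60 mm, standing upright on the bench; it stays there. This point is its centre, 30 mm above the bench. About 55 to 110 g.
- darkblank_mid (a point): Dark brown walnut square wooden blank, not yet turned, 40 x 40 x 60 mm, standing upright on the bench; it stays there. This point is its centre, 30 mm above the bench. About 55 to 110 g.
- whitetray_pad (a point): White square tray fixed to the bench, 120 x 120 mm outside, rim 18 mm above the bench and 5 mm thick, with a round cork pad 76 mm across in its middle. This point is the centre of the pad's upper face, 9 mm above the bench; x and y run along the tray's sides, z up.
- bluetray_pad (a point): Blue square tray fixed to the bench, 120 x 120 mm outside, rim 18 mm above the bench and 5 mm thick, with a round cork pad 76 mm across in its middle. This point is the centre of the pad's upper face, 9 mm above the bench; x and y run along the tray's sides, z up.
- jig_seat (a point): Fixed drilling jig: aluminium plate 185 (x) x 100 (y) x 12 mm with a pocket, 60 x 60 mm inside, between dark walls 12 mm high. Point: centre of the pocket floor, 12 mm above the bench; x points from pocket to the hold-down arm's hinge, z up. Hinge axis along y, 95 mm off in +x and 78 mm above this point, on two grey posts 104 mm high. A piece in the pocket just meets the closed arm's foot.
- clamp (a joint): Angle of the jig's hold-down arm (rad): 0 = closed, level over the pocket, rubber foot on a piece standing there; 1.57 = upright; 1.9 = fully back at its stop, leaning away from the pocket. The stiff hinge stays where it is left; about 1 to 2 N at the handle moves it. A piece can be loaded from above with the arm at about 1.5 or more.
- clamp_grip (a point): Middle of the yellow grip of the hold-down arm: a round bar 13 mm thick, 42 mm long, along the jig's y, at the free end of the steel arm (18 x 12 mm), 50 mm to the +y side of its centre line and 135 mm from the hinge axis, about which it swings in an upright circle. Closed: 90 mm above the bench, 40 mm from the pocket centre in -x of the jig. Raised, it goes up and over towards +x.
There are look-alikes about, which are no part of the job. Leave any purple look-alike of the part that bears darkblank_mid alone.

How it is judged:
By the outcome, as a careful person would: the job done as asked, in the order asked, and still so for the second after the job is handed in, with the robot touching nothing.
It also fails if it takes over 136 s, if anything falls off the work surface, if the arm or the gripper's body presses on something with over 40 N, if the wrist force passes 120 N, or if a joint passes its speed limit or range.

## Working session

There is one attempt and no reset: what is moved stays moved. The work goes in short steps, Python scripts to look and compute and a tool call to move; the robot and the scene stay as the last step left them, time stands still between calls to the robot, and variables do not carry over. Pictures are saved under pics/ and viewed, and the job is handed in when it is done.

Besides the shell and the picture viewer there is one more tool, called as a command line: name --argument value ..., lists and objects as JSON in quotes. drive_tool: Moves the arm, as the interface text tells. Its arguments: {"type":"object","properties":{"series":{"type":"array","items":{"type":"array"}},"squeeze":{"type":"number"}},"required":["series"]}

```bash
mkdir -p pics; ls; cat > h.py <<'E'
import numpy as np,cv2
from workcell import env
from scipy.spatial.transform import Rotation as R
def shot(n,f):
    d=env.grab_frame(n); cv2.imwrite('pics/'+f,d['image'][:,:,::-1]); return d
E
python3 - <<'E'
from h import *
import pickle
o={}
for n in('side','top'):
    d=shot(n,n+'0.png');o[n]=d
    print(n,d['K'],d['origin'],d['orientation'])
pickle.dump(o,open('f0.pkl','wb'))
print(env.state())
E
```

```text
pics
side [[429.1249369    0.         318.4572399 ]
 [  0.         429.1249369  202.73788394]
 [  0.           0.           1.        ]] [  28.96905551 -659.33232737  672.4531717 ] [-127.36427239    1.18307728  -36.06340908]
top [[373.50136144   0.         319.30816446]
 [  0.         373.50136144 197.76243759]
 [  0.           0.           1.        ]] [ 421.78444651  -32.16119228 1042.49408098] [-175.26974562    1.51242115  -91.08508967]
{'time_s': 0.1, 'qpos': array([ 6.59475492e+01,  1.83471991e+01,  8.96970876e+01, -1.08679433e-03,
        7.20446299e+01, -1.14614792e+00]), 'qvel': array([-0.07171089, -0.01173855, -0.20837165,  0.02019029, -0.01471029,
        0.03553016]), 'effort': array([-7.03416135e-04, -4.13328910e+01, -2.32510597e+01,  7.27983378e-02,
        4.22100176e-02, -5.47988475e-05]), 'ee_pos': array([223.63328982, 529.25460874, 213.22794624]), 'ee_rot': array([-1.79999255e+02,  8.89194196e-02,  6.70940336e+01]), 'force': array([0.40424902, 0.09884054, 0.39534182]), 'torque': array([-0.03873867, -0.00040383, -0.02424801]), 'gripper_width': 91.15572964647374}
```

View pics/top0.png

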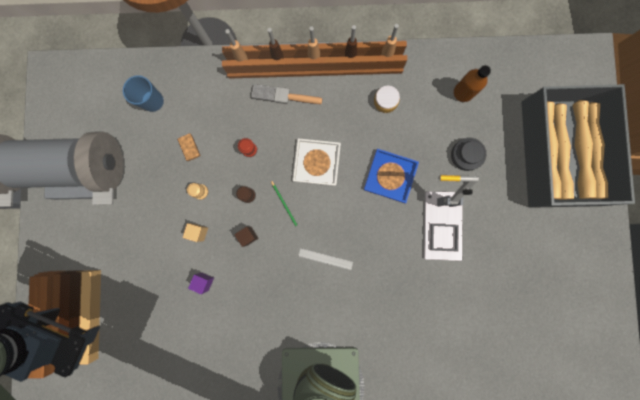

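View pics/side0.png

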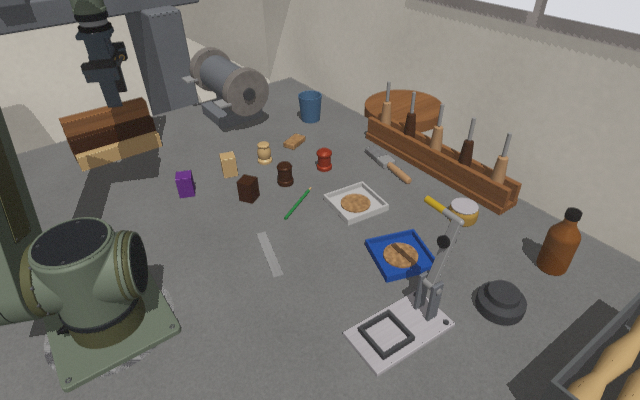

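The top view has +x up and +y left. The round pieces are at about maple (197,191), walnut (245,194) and cherry (247,147). The white pad is at (316,162), the blue pad at (390,176), the jig pocket at (443,237), and the clamp arm looks raised. I'll zoom in next.

```bash
python3 - <<'E'
import cv2
t=cv2.imread('pics/top0.png');s=cv2.imread('pics/side0.png')
def c(im,x,y,w,h,k,f):cv2.imwrite('pics/'+f,cv2.resize(im[y:y+h,x:x+w],None,fx=k,fy=k,interpolation=cv2.INTER_CUBIC))
c(t,170,130,100,75,8,'tc1.png')
c(t,285,130,140,75,5.7,'tc2.png')
c(t,410,160,80,110,5.45,'tc3.png')
c(s,220,135,120,70,6.6,'sc1.png')
c(s,320,180,160,190,3.15,'sc2.png')
E
```

```text
(no output)
```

View pics/tc1.png

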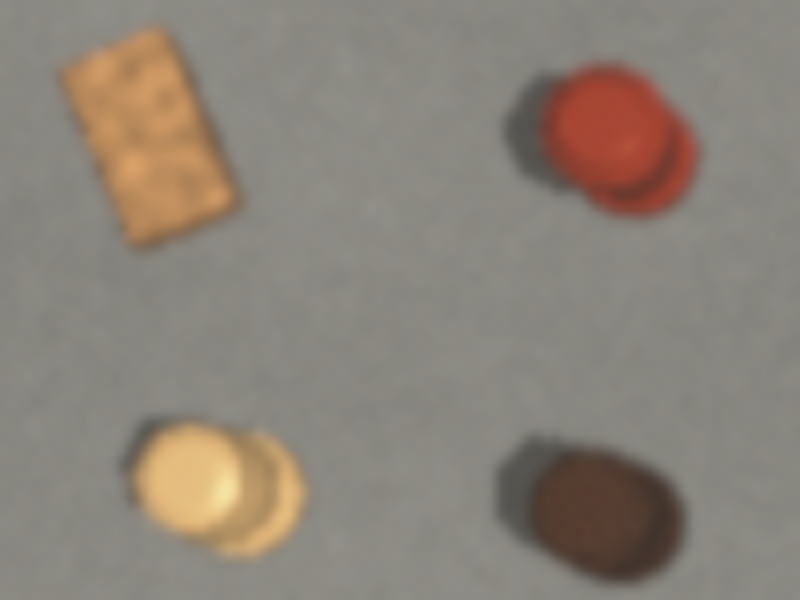

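View pics/tc2.png

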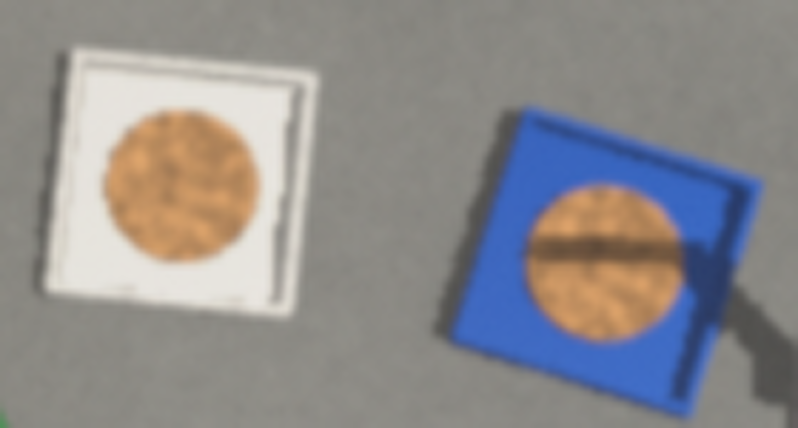

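View pics/tc3.png

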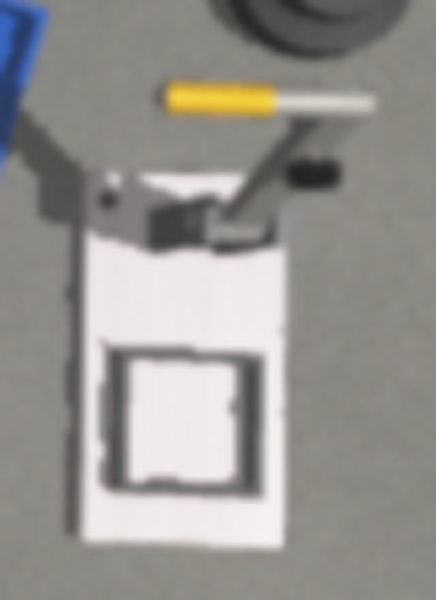

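View pics/sc1.png

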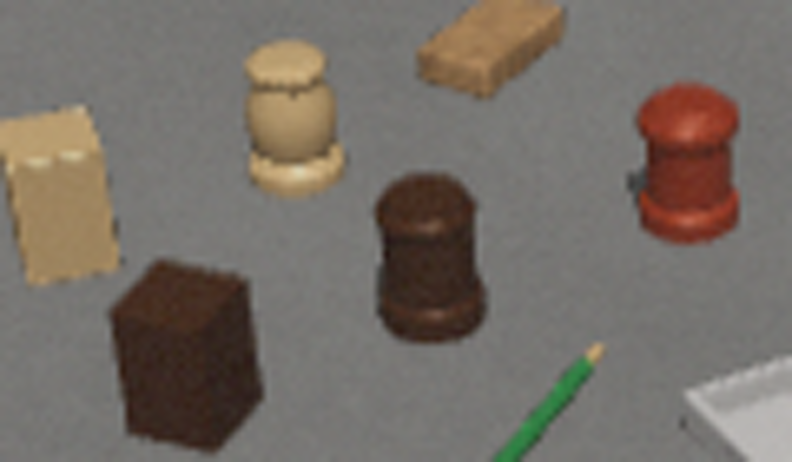

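View pics/sc2.png

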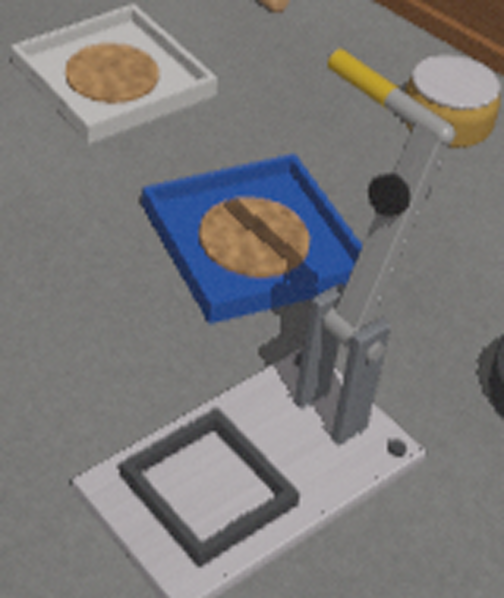

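```bash
cat >> h.py <<'E'
def cam(d):
    return R.from_euler('xyz',d['orientation'],degrees=True).as_matrix(),np.array(d['origin']),np.array(d['K'])
def onz(d,u,v,z):
    M,o,K=cam(d); r=M@np.linalg.solve(K,[u,v,1.]); return (o+r*(z-o[2])/r[2])
def proj(d,p):
    M,o,K=cam(d); q=(np.atleast_2d(p)-o)@M@K.T; return q[:,:2]/q[:,2:]
def tri(ds,uvs):
    A=[];b=[]
    for d,uv in zip(ds,uvs):
        M,o,K=cam(d); r=M@np.linalg.solve(K,[*uv,1.]); r/=np.linalg.norm(r); P=np.eye(3)-np.outer(r,r); A.append(P); b.append(P@o)
    x,res,_,_=np.linalg.lstsq(np.vstack(A),np.hstack(b),rcond=None); return x,np.sqrt(res)
E
cat > m.py <<'E'
from h import *
import pickle
o=pickle.load(open('f0.pkl','rb'));T,S=o['top'],o['side']
def cp(X,Y,x0,y0,k): return (X+.5)/k-.5+x0,(Y+.5)/k-.5+y0
for n,X,Y in(('maple',243,495),('walnut',623,520),('cherry',636,154)):
    print(n,onz(T,*cp(X,Y,170,130,8),4).round(1))
for n,X,Y in(('maple',296,195),('walnut',432,341),('cherry',689,242)):
    p=onz(S,*cp(X,Y,220,135,6.6),1);h=p[:2]-S['origin'][:2];print(n,'side',(p[:2]+21.5*h/np.linalg.norm(h)).round(1))
print('maple top',onz(T,*cp(187,478,170,130,8),59).round(1))
print('cherry head',onz(T,*cp(605,125,170,130,8),50).round(1))
for n,X,Y in(('white',181,186),('blue',605,263)): print(n,onz(T,*cp(X,Y,285,130,5.7),9).round(1))
for n,X,Y in(('white',112,72),('blue',254,236)): print(n,'side',onz(S,*cp(X,Y,320,180,3.15),9).round(1))
q=[(107,345),(264,353),(263,497),(103,490)]
P=np.array([onz(T,*cp(X,Y,410,160,5.45),24) for X,Y in q]);print(P.round(1),P.mean(0))
q=[(82,543),(284,548)]
for X,Y in q: print('plate',onz(T,*cp(X,Y,410,160,5.45),12).round(1))
q=[(118,467),(217,409),(299,494),(201,562)]
P=np.array([onz(S,*cp(X,Y,320,180,3.15),24) for X,Y in q]);print(P.round(1),P.mean(0))
for n,a,b in(('tip',(167,98),(335,58)),('end',(275,101),(392,97)),('far',(373,103),(448,133))):
    print(n,tri([T,S],[cp(*a,410,160,5.45),cp(*b,320,180,3.15)]))
E
python3 m.py
```

```text
maple [533.2 329.8   4. ]
walnut [521.5 195.2   4. ]
cherry [651.7 190.2   4. ]
maple side [529.5 327. ]
walnut side [517.6 193.9]
cherry side [647.8 187.2]
maple top [533.5 329.5  59. ]
cherry head [651.8 190.9  50. ]
white [ 6.079e+02 -1.000e-01  9.000e+00]
blue [ 565. -206.    9.]
white side [604.1  -5.1   9. ]
blue side [ 561.4 -209.1    9. ]
[[ 432.2 -302.5   24. ]
 [ 426.8 -379.4   24. ]
 [ 356.2 -375.4   24. ]
 [ 361.  -297.5   24. ]] [ 394.04890397 -338.6999154    24.        ]
plate [ 334.3 -289.1   12. ]
plate [ 330.2 -388.5   12. ]
[[ 355.  -307.1   24. ]
 [ 428.4 -310.9   24. ]
 [ 424.  -381.4   24. ]
 [ 351.3 -380.    24. ]] [ 389.64419641 -344.847265     24.        ]
tip (array([ 528.70248906, -278.44538946,  219.3903212 ]), array([1.11661221]))
end (array([ 526.33307531, -321.29603492,  219.86637823]), array([1.35186923]))
far (array([ 524.43826045, -359.70011361,  221.3134538 ]), array([1.41891549]))
```

```bash
cat >> h.py <<'E'
def go(x,y,z,yaw=None):
    s=env.state();Rt=R.from_euler('xyz',s['ee_rot'],degrees=True);p=s['ee_pos']
    d=np.array([x,y,z])-p; t=Rt.inv().apply(d)
    g=R.from_euler('xyz',[180,0,s['ee_rot'][2] if yaw is None else yaw],degrees=True)
    rv=(Rt.inv()*g).as_rotvec()
    print('shift',t.round(1),'|',np.linalg.norm(t).round(),'turn',rv.round(3),'t',s['time_s'],'F',s['force'].round(1),'w',round(s['gripper_width'],1))
E
python3 -c "
from h import *
go(531.5,328.5,120,87)"
```

```text
shift [-65.  361.7  93.3] | 379.0 turn [-0.     0.002 -0.347] t 0.1 F [0.4 0.1 0.4] w 91.2
```

drive_tool --series '[[0,[-5,25,0],[0,0,-0.07]],[0,[-12,65,0],[0,0,-0.14]],[0,[-20,110,10],[0,0,-0.21]],[0,[-28,155,20],[0,0,-0.28]],[0,[-35,200,30],[0,0,-0.347]]]' --squeeze 15

```text
time_s: 0.6
ee_pos: [395.4, 418.3, 183.4]
ee_rot: [-180.0, 0.0, 87.2]
force: [-0.5, 0.5, -0.5]
gripper_width: 91.0
```

```bash
python3 -c "
from h import *
go(531.5,328.5,120,87)"
```

```text
shift [-83.  140.4  63.3] | 175.0 turn [-0.     0.     0.003] t 0.6 F [-0.5  0.5 -0.5] w 91.0
```

drive_tool --series '[[0,[-25,42,18],[0,0,0]],[0,[-50,84,36],[0,0,0]],[0,[-70,118,53],[0,0,0]],[0,[-83,140,63],[0,0,0]],[0,[-83,140,63],[0,0,0]]]'

```text
time_s: 1.1
ee_pos: [531.4, 326.4, 118.3]
ee_rot: [-179.8, 0.2, 86.7]
force: [0.3, 0.2, -0.0]
gripper_width: 91.1
```

```bash
python3 -c "
from h import *
d=shot('top','t1.png');e=shot('side','s1.png')
s=env.state();print(s['ee_pos'],s['ee_rot'])
c=lambda im,x,y,w,h,k,f:cv2.imwrite('pics/'+f,cv2.resize(im[y:y+h,x:x+w,::-1],None,fx=k,fy=k,interpolation=cv2.INTER_CUBIC))
print(proj(d,s['ee_pos']),proj(e,s['ee_pos']))
c(d['image'],150,140,100,75,8,'t1c.png');c(e['image'],215,105,100,75,8,'s1c.png')
go(531.5,328.5,15,87)"
```

```text
[529.5937521  328.95860475 120.31832418] [-1.79903635e+02  2.17366174e-02  8.68991737e+01]
[[184.26623107 188.2725878 ]] [[259.53123459 123.7566377 ]]
shift [ -0.3   2.1 105.3] | 105.0 turn [-0.002  0.    -0.002] t 1.2 F [-0.9  1.  -0.3] w 91.1
```

View pics/t1c.png

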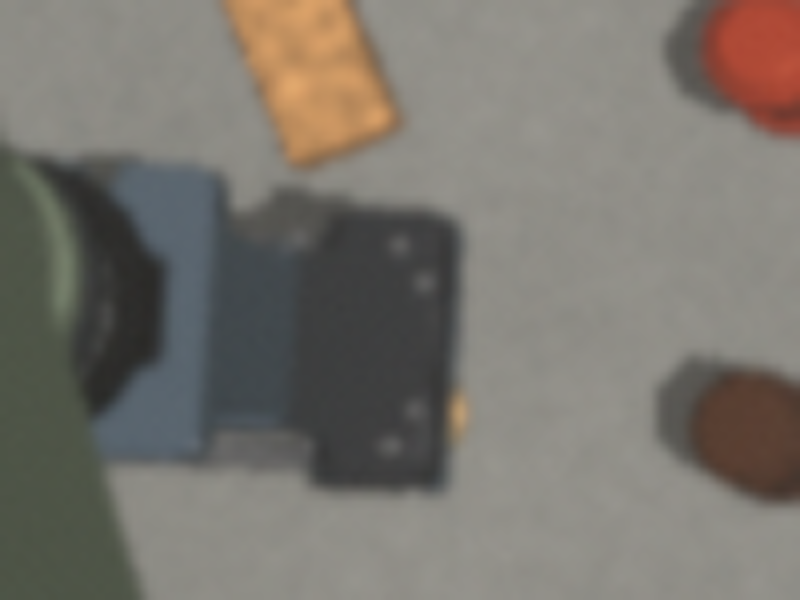

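View pics/s1c.png

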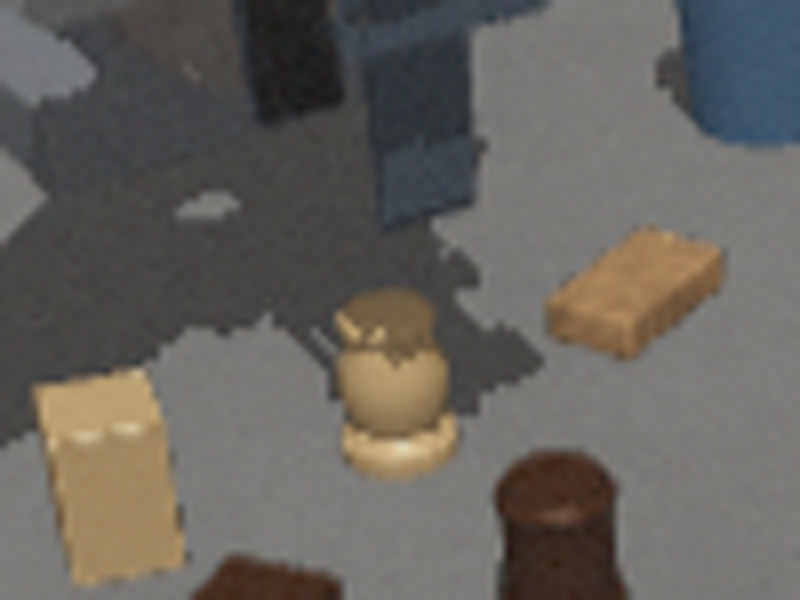

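drive_tool --series '[[0,[0,2,25],[0,0,0]],[0,[0,2,55],[0,0,0]],[0,[0,2,85],[0,0,0]],[0,[0,2,105],[0,0,0]],[0,[0,2,105],[0,0,0]]]'

```text
time_s: 1.7
ee_pos: [528.8, 329.4, 13.8]
ee_rot: [-179.7, 0.2, 87.1]
force: [-0.2, 0.3, -0.4]
gripper_width: 91.3
```

drive_tool --series '[[0.3,[0,0,0],[0,0,0]],[0.5,[0,0,0],[0,0,0]],[0.6,[0,0,0],[0,0,0]],[0.7,[0,0,0],[0,0,0]],[0.7,[0,0,0],[0,0,0]]]' --squeeze 15

```text
time_s: 2.2
ee_pos: [532.1, 329.4, 16.7]
ee_rot: [179.9, -0.0, 87.0]
force: [0.4, -0.0, 0.0]
gripper_width: 53.9
```

drive_tool --series '[[0.7,[0,0,0],[0,0,0]],[0.7,[0,0,0],[0,0,0]],[0.7,[0,0,0],[0,0,0]],[0.7,[0,0,-15],[0,0,0]],[0.7,[0,0,-40],[0,0,0]]]'

```text
time_s: 2.7
ee_pos: [530.4, 328.3, 54.4]
ee_rot: [-179.8, 0.2, 87.0]
force: [0.6, 0.1, -0.4]
gripper_width: 39.9
```

```bash
python3 -c "
from h import *
go(606,-2.5,100,87)"
```

```text
shift [-326.5   92.8  -45.2] | 342.0 turn [-0.004  0.003 -0.001] t 2.7 F [ 0.6  0.1 -0.4] w 39.9
```

drive_tool --series '[[0.7,[0,0,-25],[0,0,0]],[0.7,[-20,6,-50],[0,0,0]],[0.7,[-60,17,-50],[0,0,0]],[0.7,[-105,30,-50],[0,0,0]],[0.7,[-150,43,-50],[0,0,0]]]'

```text
time_s: 3.2
ee_pos: [566.9, 175.9, 106.0]
ee_rot: [180.0, -0.0, 87.0]
force: [1.1, -0.8, -0.8]
gripper_width: 39.7
```

drive_tool --series '[[0.7,[-45,13,0],[0,0,0]],[0.7,[-90,26,0],[0,0,0]],[0.7,[-130,37,0],[0,0,0]],[0.7,[-160,45,0],[0,0,0]],[0.7,[-176,50,0],[0,0,0]]]'

```text
time_s: 3.7
ee_pos: [607.7, -3.8, 105.6]
ee_rot: [-180.0, 0.0, 86.8]
force: [0.3, -0.5, -0.7]
gripper_width: 39.0
```

```bash
python3 -c "
from h import *
go(606,-2.5,25.5,87)
d=shot('top','t2.png');e=shot('side','s2.png')
"
```

```text
shift [ 1.2 -1.7 80.1] | 80.0 turn [-0.     0.    -0.003] t 3.7 F [ 0.3 -0.5 -0.7] w 39.0
```

View pics/s2.png

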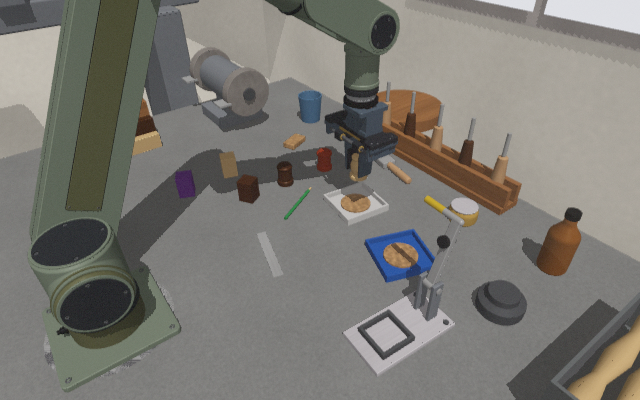

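```bash
python3 -c "
import cv2
s=cv2.imread('pics/s2.png')[130:220,320:420];cv2.imwrite('pics/s2c.png',cv2.resize(s,None,fx=6,fy=6,interpolation=cv2.INTER_CUBIC))"
```

```text
(no output)
```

View pics/s2c.png

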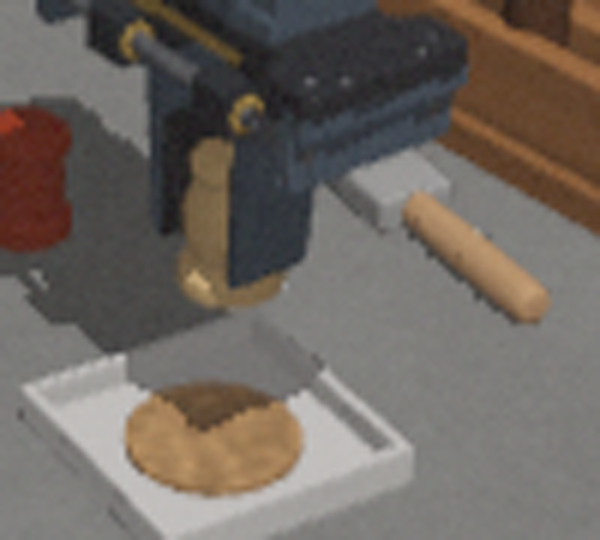

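drive_tool --series '[[0.7,[1,-2,25],[0,0,0]],[0.7,[1,-2,50],[0,0,0]],[0.7,[1,-2,65],[0,0,0]],[0.7,[1,-2,72],[0,0,0]],[0.7,[1,-2,75],[0,0,0]]]'

```text
time_s: 4.3
ee_pos: [605.2, 1.2, 30.3]
ee_rot: [-179.9, -0.0, 87.0]
force: [-0.2, 0.2, -0.6]
gripper_width: 39.7
```

```bash
cat >> h.py <<'E'
def crop(n,f,x,y,w,h,k):
    d=env.grab_frame(n);cv2.imwrite('pics/'+f,cv2.resize(d['image'][y:y+h,x:x+w,::-1],None,fx=k,fy=k,interpolation=cv2.INTER_CUBIC));return d
E
python3 -c "
from h import *
crop('side','s3c.png',320,140,100,90,6)
go(606,-2.5,25,87)
"
```

```text
shift [-3.4  0.7  5.5] | 7.0 turn [-0.001 -0.     0.001] t 4.35 F [-0.7 -0.5 -0.6] w 39.9
```

View pics/s3c.png

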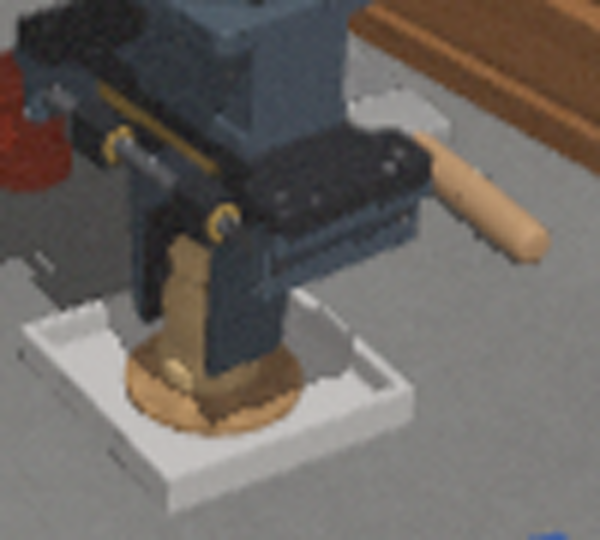

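drive_tool --series '[[0.7,[-1,0,2],[0,0,0]],[0.7,[-2,0,4],[0,0,0]],[0.7,[-2,0,5],[0,0,0]],[0.7,[-2,0,6],[0,0,0]],[0.7,[-2,0,6],[0,0,0]]]'

```text
time_s: 4.85
ee_pos: [605.7, -2.2, 25.2]
ee_rot: [180.0, -0.0, 87.0]
force: [-0.3, -0.5, -0.7]
gripper_width: 39.5
```

drive_tool --series '[[0.7,[0,0,0.5],[0,0,0]],[0.7,[0,0,1],[0,0,0]],[0.7,[0,0,1],[0,0,0]],[0.7,[0,0,1],[0,0,0]],[0.7,[0,0,1],[0,0,0]]]'

```text
time_s: 5.35
ee_pos: [605.7, -2.2, 25.0]
ee_rot: [179.9, -0.0, 87.0]
force: [-1.5, -0.3, 5.7]
gripper_width: 39.3
```

drive_tool --series '[[0.5,[0,0,0],[0,0,0]],[0.3,[0,0,0],[0,0,0]],[0.2,[0,0,0],[0,0,0]],[0.2,[0,0,0],[0,0,0]],[0.2,[0,0,0],[0,0,0]]]'

```text
time_s: 5.85
ee_pos: [605.4, -2.1, 23.8]
ee_rot: [-180.0, -0.0, 87.0]
force: [-0.3, 0.4, -0.4]
gripper_width: 72.2
```

Contact was felt at 5.7 N and I've released the piece. Next I raise the tool and move to the cherry piece.

drive_tool --series '[[0,[0,0,-20],[0,0,0]],[0,[0,0,-50],[0,0,0]],[0,[0,0,-80],[0,0,0]],[0,[0,0,-100],[0,0,0]],[0,[0,0,-105],[0,0,0]]]'

```text
time_s: 6.35
ee_pos: [607.0, -2.2, 131.6]
ee_rot: [179.7, -0.0, 87.0]
force: [0.6, -0.0, -0.7]
gripper_width: 91.4
```

```bash
python3 -c "
from h import *
go(650,189,130,87)
"
```

```text
shift [193.2  32.8   1.8] | 196.0 turn [ 0.005 -0.    -0.   ] t 6.35 F [ 0.6 -0.  -0.7] w 91.4
```

drive_tool --series '[[0,[35,6,0],[0,0,0]],[0,[80,13,0],[0,0,0]],[0,[125,21,0],[0,0,0]],[0,[170,29,0],[0,0,0]],[0,[193,33,0],[0,0,0]]]'

```text
time_s: 6.85
ee_pos: [648.4, 192.4, 127.3]
ee_rot: [-179.9, -0.0, 87.1]
force: [0.2, -0.7, -0.3]
gripper_width: 91.2
```

```bash
python3 -c "
from h import *
import pickle
T=crop('top','t4c.png',285,130,140,75,5.7); crop('side','s4c.png',320,160,100,90,6)
go(650,189,15,87);go(650,189,15,87)
"
```

```text
shift [ -3.2   2.  112.1] | 112.0 turn [-0.002 -0.     0.003] t 6.95 F [ 0.  -0.4 -0.4] w 91.2
shift [ -3.2   2.  112.1] | 112.0 turn [-0.002 -0.     0.003] t 6.95 F [ 0.  -0.4 -0.4] w 91.2
```

View pics/t4c.png

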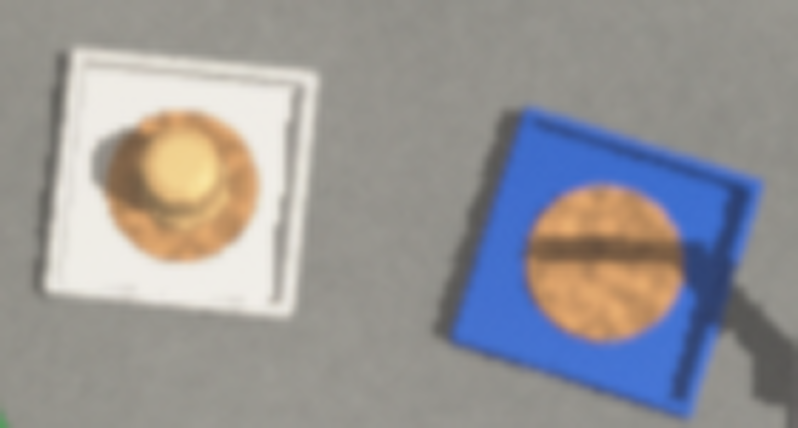

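View pics/s4c.png

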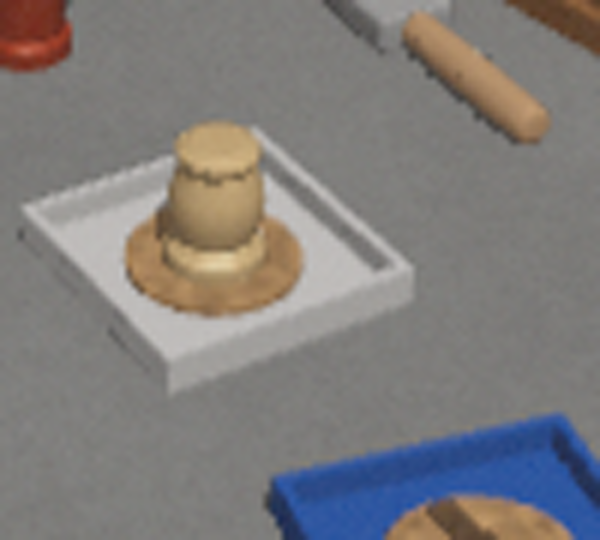

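drive_tool --series '[[0,[-1,1,25],[0,0,0]],[0,[-2,1,60],[0,0,0]],[0,[-2,1,90],[0,0,0]],[0,[-2,1,108],[0,0,0]],[0,[-2,1,113],[0,0,0]]]'

```text
time_s: 7.45
ee_pos: [646.9, 184.9, 12.4]
ee_rot: [-179.6, 0.1, 86.9]
force: [0.1, 0.1, 0.3]
gripper_width: 91.0
```

drive_tool --series '[[0.3,[0,0,0],[0,0,0]],[0.5,[0,0,0],[0,0,0]],[0.6,[0,0,0],[0,0,0]],[0.75,[0,0,0],[0,0,0]],[0.75,[0,0,0],[0,0,0]]]'

```text
time_s: 7.95
ee_pos: [649.8, 186.9, 16.8]
ee_rot: [179.9, -0.0, 87.0]
force: [0.7, 0.4, -0.2]
gripper_width: 54.3
```

drive_tool --series '[[0.75,[0,0,0],[0,0,0]],[0.75,[0,0,0],[0,0,0]],[0.75,[0,0,0],[0,0,0]],[0.75,[0,0,0],[0,0,0]],[0.75,[0,0,0],[0,0,0]]]'

```text
time_s: 8.45
ee_pos: [649.8, 187.0, 16.3]
ee_rot: [180.0, -0.0, 87.0]
force: [0.4, 1.3, 1.9]
gripper_width: 42.4
```

```bash
python3 -c "
from h import *
go(563,-207.5,110,87)
"
```

```text
shift [-398.5  -65.8  -93.9] | 415.0 turn [ 0.001 -0.    -0.   ] t 8.45 F [0.4 1.3 1.9] w 42.4
```

drive_tool --series '[[0.75,[0,0,0],[0,0,0]],[0.75,[0,0,0],[0,0,0]],[0.75,[0,0,0],[0,0,0]],[0.75,[0,0,0],[0,0,0]],[0.75,[0,0,0],[0,0,0]]]'

```text
time_s: 8.95
ee_pos: [649.7, 187.0, 16.3]
ee_rot: [180.0, -0.0, 87.0]
force: [-0.1, 1.7, 4.3]
gripper_width: 42.7
```

```bash
python3 -c "
from h import *
crop('side','s5c.png',270,120,100,75,8)
go(563,-207.5,110,87)
"
```

```text
shift [-398.5  -65.7  -94. ] | 415.0 turn [ 0.001 -0.    -0.   ] t 9.0 F [-0.6  0.5  4.1] w 42.4
```

View pics/s5c.png

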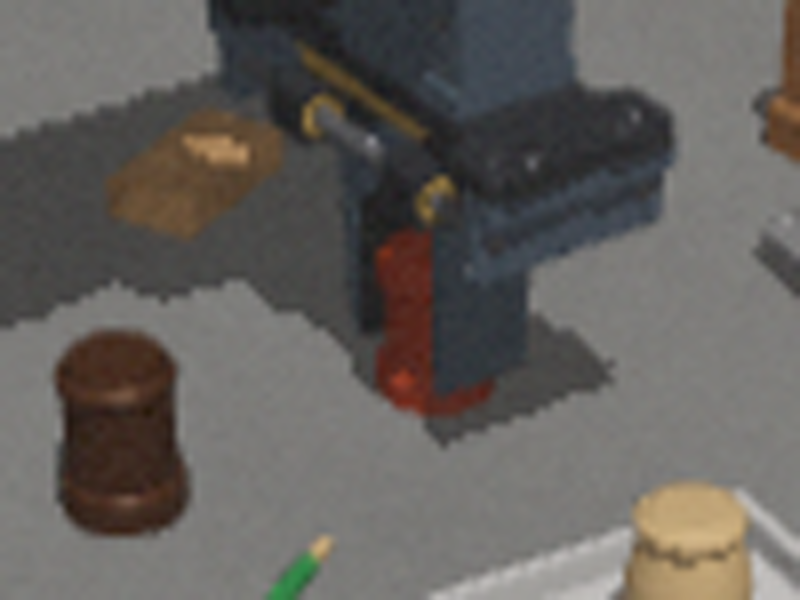

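drive_tool --series '[[0.75,[0,0,-3],[0,0,0]],[0.75,[0,0,-6],[0,0,0]],[0.75,[0,0,-10],[0,0,0]],[0.75,[0,0,-14],[0,0,0]],[0.75,[0,0,-15],[0,0,0]]]'

```text
time_s: 9.5
ee_pos: [649.8, 186.8, 31.5]
ee_rot: [180.0, -0.0, 87.0]
force: [0.4, 0.3, -0.8]
gripper_width: 43.1
```

```bash
python3 -c "
from h import *
crop('side','s6c.png',270,120,100,75,8)
go(563,-207.5,110,87)
"
```

```text
shift [-398.3  -65.8  -78.7] | 411.0 turn [ 0.001 -0.    -0.001] t 9.55 F [ 0.3 -0.4 -0.3] w 42.5
```

View pics/s6c.png

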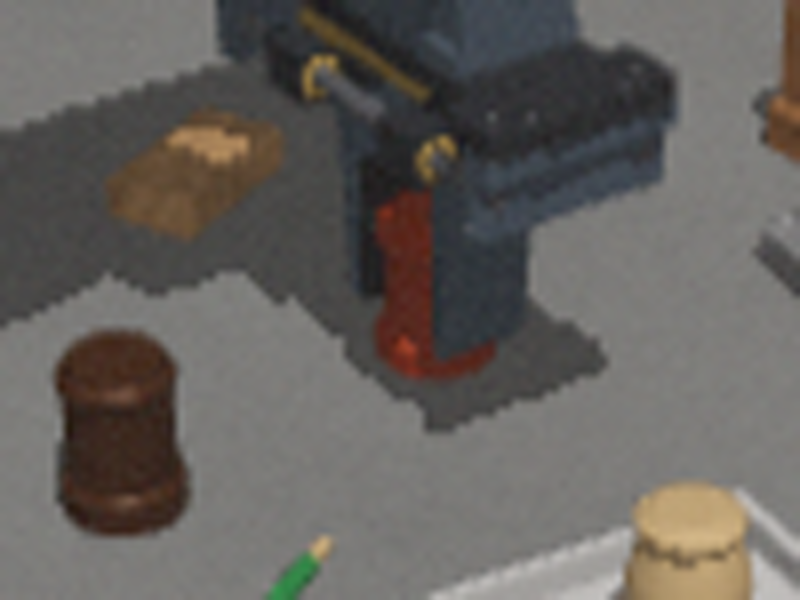

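drive_tool --series '[[0.75,[0,0,-15],[0,0,0]],[0.75,[0,0,-35],[0,0,0]],[0.75,[0,0,-60],[0,0,0]],[0.75,[0,0,-80],[0,0,0]],[0.75,[0,0,-95],[0,0,0]]]'

```text
time_s: 10.05
ee_pos: [650.1, 187.0, 128.8]
ee_rot: [179.8, -0.1, 87.0]
force: [0.6, -0.4, 0.4]
gripper_width: 42.7
```

drive_tool --series '[[0.75,[-20,-3,0],[0,0,0]],[0.75,[-50,-8,0],[0,0,0]],[0.75,[-85,-14,0],[0,0,0]],[0.75,[-120,-20,0],[0,0,0]],[0.75,[-155,-26,0],[0,0,0]]]'

```text
time_s: 10.55
ee_pos: [613.8, 30.9, 125.5]
ee_rot: [-179.9, 0.0, 87.0]
force: [0.1, -0.1, -1.0]
gripper_width: 43.0
```

drive_tool --series '[[0.75,[-35,-6,0],[0,0,0]],[0.75,[-70,-11,0],[0,0,0]],[0.75,[-105,-17,0],[0,0,0]],[0.75,[-140,-23,0],[0,0,0]],[0.75,[-175,-29,0],[0,0,0]]]'

```text
time_s: 11.05
ee_pos: [575.2, -142.1, 125.6]
ee_rot: [-179.9, 0.0, 87.0]
force: [0.6, -0.3, -0.7]
gripper_width: 42.7
```

```bash
python3 -c "
from h import *
go(563,-207.5,110,87)
"
```

```text
shift [-66.   -8.7  15.6] | 68.0 turn [-0.002  0.    -0.001] t 11.05 F [ 0.6 -0.3 -0.7] w 42.7
```

The gripper body would come close to the raised clamp grip, so I turn the jaws to yaw 0 before going in.

drive_tool --series '[[0.75,[0,0,0],[0,0,0.14]],[0.75,[0,0,0],[0,0,0.29]],[0.75,[0,0,0],[0,0,0.44]],[0.75,[0,0,0],[0,0,0.59]],[0.75,[0,0,0],[0,0,0.74]]]'

```text
time_s: 11.55
ee_pos: [575.6, -140.8, 125.5]
ee_rot: [-179.9, 0.1, 44.2]
force: [-0.1, -0.3, -0.3]
gripper_width: 43.1
```

drive_tool --series '[[0.75,[0,0,0],[0,0,0.15]],[0.75,[0,0,0],[0,0,0.3]],[0.75,[0,0,0],[0,0,0.45]],[0.75,[0,0,0],[0,0,0.6]],[0.75,[0,0,0],[0,0,0.74]]]'

```text
time_s: 12.05
ee_pos: [575.6, -140.7, 125.5]
ee_rot: [-180.0, 0.1, 1.8]
force: [0.0, 0.8, -0.8]
gripper_width: 42.8
```

```bash
python3 -c "
from h import *
go(563,-207.5,60,0)
"
```

```text
shift [-14.6  66.4  65.5] | 94.0 turn [-0.     0.002  0.032] t 12.05 F [ 0.   0.8 -0.8] w 42.8
```

drive_tool --series '[[0.75,[-4,16,10],[0,0,0.03]],[0.75,[-8,35,25],[0,0,0.03]],[0.75,[-12,55,45],[0,0,0.03]],[0.75,[-14.5,66.5,60],[0,0,0.03]],[0.75,[-14.5,66.5,70],[0,0,0.03]]]'

```text
time_s: 12.55
ee_pos: [562.8, -209.3, 53.8]
ee_rot: [-180.0, 0.2, 0.4]
force: [-0.9, -0.6, -1.0]
gripper_width: 43.1
```

```bash
python3 -c "
from h import *
crop('side','s7c.png',340,170,120,90,6.6)
go(563,-207.5,25,0)
"
```

```text
shift [ 0.7 -0.3 27.6] | 28.0 turn [-0.002  0.005  0.007] t 12.6 F [ 0.5  0.3 -1.1] w 42.9
```

View pics/s7c.png

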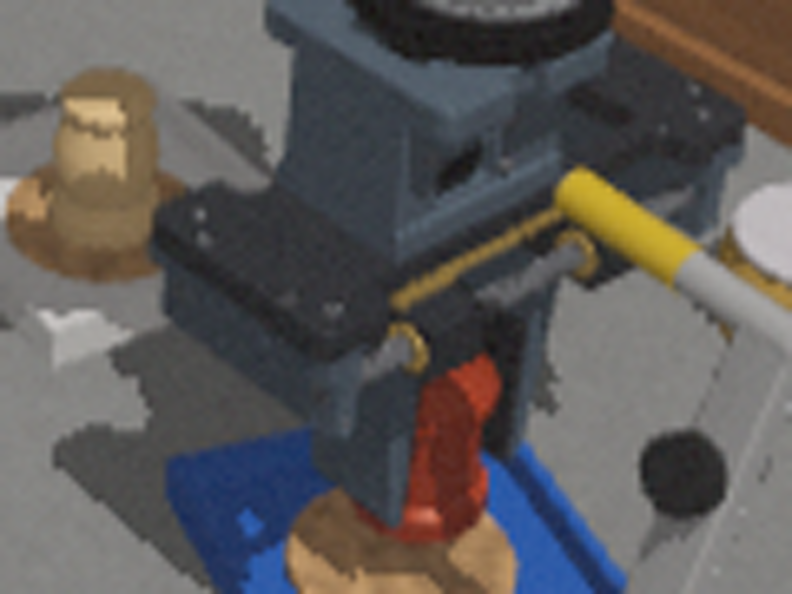

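drive_tool --series '[[0.75,[0,0,10],[0,0,0]],[0.75,[0,0,19],[0,0,0]],[0.75,[0,0,24],[0,0,0]],[0.75,[0,0,26],[0,0,0]],[0.75,[0,0,27],[0,0,0]]]'

```text
time_s: 13.1
ee_pos: [565.4, -206.5, 28.9]
ee_rot: [-180.0, -0.0, 0.5]
force: [-0.1, 1.2, -0.2]
gripper_width: 42.5
```

drive_tool --series '[[0.75,[0,0,0.5],[0,0,0]],[0.75,[0,0,1],[0,0,0]],[0.75,[0,0,1],[0,0,0]],[0.75,[0,0,1],[0,0,0]],[0.75,[0,0,1],[0,0,0]]]'

```text
time_s: 13.6
ee_pos: [565.3, -206.9, 28.1]
ee_rot: [180.0, -0.0, 0.5]
force: [-0.7, -0.1, -0.8]
gripper_width: 42.6
```

drive_tool --series '[[0.75,[-1,0,1],[0,0,0]],[0.75,[-2,0,2],[0,0,0]],[0.75,[-2,0,2.5],[0,0,0]],[0.75,[-2,0,3],[0,0,0]],[0.75,[-2,0,3],[0,0,0]]]'

```text
time_s: 14.1
ee_pos: [563.0, -206.9, 25.2]
ee_rot: [-180.0, 0.0, 0.5]
force: [-1.1, -0.5, 3.1]
gripper_width: 42.5
```

drive_tool --series '[[0.5,[0,0,0],[0,0,0]],[0.3,[0,0,0],[0,0,0]],[0.2,[0,0,0],[0,0,0]],[0.2,[0,0,0],[0,0,0]],[0.2,[0,0,0],[0,0,0]]]'

```text
time_s: 14.6
ee_pos: [563.2, -206.8, 24.8]
ee_rot: [-180.0, -0.0, 0.5]
force: [-0.1, 0.5, -0.4]
gripper_width: 72.5
```

drive_tool --series '[[0.2,[0,0,-15],[0,0,0]],[0.2,[0,0,-40],[0,0,0]],[0.1,[0,0,-70],[0,0,0]],[0,[0,0,-95],[0,0,0]],[0,[0,0,-105],[0,0,0]]]'

```text
time_s: 15.1
ee_pos: [564.5, -207.4, 132.6]
ee_rot: [179.9, -0.3, 0.5]
force: [0.2, -0.6, 0.6]
gripper_width: 90.7
```

```bash
python3 -c "
from h import *
go(519.5,194.5,130,87)
"
```

```text
shift [ -41.8 -402.2    1.7] | 404.0 turn [ 0.005 -0.002 -1.511] t 15.1 F [ 0.2 -0.6  0.6] w 90.7
```

drive_tool --series '[[0,[-3,-25,0],[0,0,0]],[0,[-7,-65,0],[0,0,-0.13]],[0,[-11,-105,0],[0,0,-0.27]],[0,[-16,-150,0],[0,0,-0.41]],[0,[-20,-195,0],[0,0,-0.55]]]'

```text
time_s: 15.6
ee_pos: [540.7, -10.6, 129.1]
ee_rot: [-179.9, 0.1, 32.3]
force: [-0.2, 1.5, 0.1]
gripper_width: 91.0
```

```bash
python3 -c "
from h import *
go(519.5,194.5,130,87)
"
```

```text
shift [  91.6 -184.7   -0.8] | 206.0 turn [-0.001  0.001 -0.955] t 15.6 F [-0.2  1.5  0.1] w 91.0
```

drive_tool --series '[[0,[18,-37,0],[0,0,-0.14]],[0,[37,-74,0],[0,0,-0.28]],[0,[55,-111,0],[0,0,-0.42]],[0,[73,-148,0],[0,0,-0.56]],[0,[91,-184,0],[0,0,-0.7]]]'

```text
time_s: 16.1
ee_pos: [520.5, 193.8, 129.1]
ee_rot: [-179.9, 0.0, 72.4]
force: [0.5, 0.8, 0.4]
gripper_width: 91.3
```

drive_tool --series '[[0,[0,0,0],[0,0,-0.13]],[0,[0,0,0],[0,0,-0.255]],[0,[0,0,0],[0,0,-0.255]],[0,[0,0,0],[0,0,-0.255]],[0,[0,0,0],[0,0,-0.255]]]'

```text
time_s: 16.6
ee_pos: [521.3, 191.9, 129.6]
ee_rot: [-180.0, 0.0, 86.6]
force: [0.4, -0.0, -0.2]
gripper_width: 91.3
```

```bash
python3 -c "
from h import *
crop('top','t8c.png',285,130,140,75,5.7);crop('side','s8c.png',320,180,160,120,5)
go(519.5,194.5,15,87)
"
```

```text
shift [  2.4  -2.1 114.8] | 115.0 turn [-0.    -0.    -0.007] t 16.7 F [-0.4  0.7  0. ] w 91.2
```

View pics/t8c.png

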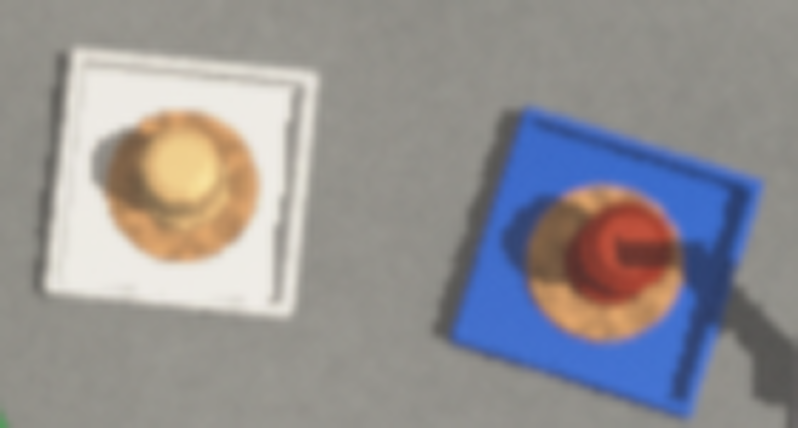

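View pics/s8c.png

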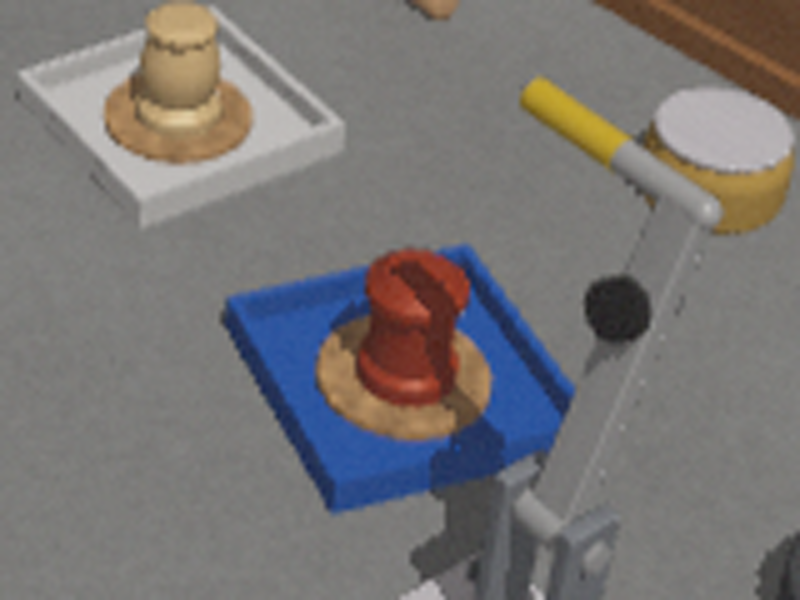

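drive_tool --series '[[0,[1,-2,25],[0,0,0]],[0,[2,-2,60],[0,0,0]],[0,[2,-2,90],[0,0,0]],[0,[2,-2,107],[0,0,0]],[0,[2,-2,113],[0,0,0]]]'

```text
time_s: 17.2
ee_pos: [518.3, 193.7, 15.1]
ee_rot: [-179.8, 0.1, 86.6]
force: [0.3, -1.1, 0.4]
gripper_width: 91.0
```

drive_tool --series '[[0.3,[0,0,0],[0,0,0]],[0.5,[0,0,0],[0,0,0]],[0.6,[0,0,0],[0,0,0]],[0.75,[0,0,0],[0,0,0]],[0.75,[0,0,0],[0,0,0]]]'

```text
time_s: 17.7
ee_pos: [519.9, 194.5, 17.6]
ee_rot: [179.9, -0.0, 86.7]
force: [-0.1, -0.5, -0.3]
gripper_width: 54.1
```

drive_tool --series '[[0.75,[0,0,0],[0,0,0]],[0.75,[0,0,0],[0,0,0]],[0.75,[0,0,0],[0,0,0]],[0.75,[0,0,0],[0,0,0]],[0.75,[0,0,0],[0,0,0]]]'

```text
time_s: 18.2
ee_pos: [519.7, 194.5, 17.2]
ee_rot: [180.0, -0.0, 86.7]
force: [-1.2, 0.6, 2.2]
gripper_width: 40.3
```

drive_tool --series '[[0.75,[0,0,-10],[0,0,0]],[0.75,[0,0,-30],[0,0,0]],[0.75,[0,0,-55],[0,0,0]],[0.75,[0,0,-80],[0,0,0]],[0.75,[0,0,-95],[0,0,0]]]'

```text
time_s: 18.7
ee_pos: [520.3, 194.5, 114.3]
ee_rot: [179.9, -0.1, 86.7]
force: [-0.1, -0.1, -0.1]
gripper_width: 40.6
```

```bash
python3 -c "
from h import *
go(392,-341.5,110,87)
"
```

```text
shift [-542.5  -97.1    3.5] | 551.0 turn [ 0.003 -0.001 -0.005] t 18.7 F [-0.1 -0.1 -0.1] w 40.6
```

drive_tool --series '[[0.75,[-20,-4,0],[0,0,0]],[0.75,[-50,-9,0],[0,0,0]],[0.75,[-90,-16,0],[0,0,0]],[0.75,[-130,-23,0],[0,0,0]],[0.75,[-170,-30,0],[0,0,0]]]'

```text
time_s: 19.2
ee_pos: [479.1, 25.0, 112.3]
ee_rot: [180.0, 0.0, 86.7]
force: [1.0, -0.1, -1.3]
gripper_width: 40.3
```

drive_tool --series '[[0.75,[-40,-7,0],[0,0,0]],[0.75,[-80,-14,0],[0,0,0]],[0.75,[-120,-21,0],[0,0,0]],[0.75,[-160,-28,0],[0,0,0]],[0.75,[-200,-36,0],[0,0,0]]]'

```text
time_s: 19.7
ee_pos: [431.7, -172.8, 112.4]
ee_rot: [180.0, 0.0, 86.7]
force: [1.2, -0.9, -1.3]
gripper_width: 40.3
```

drive_tool --series '[[0.75,[-40,-7,0],[0,0,0]],[0.75,[-80,-14,0],[0,0,0]],[0.75,[-120,-21,0],[0,0,0]],[0.75,[-155,-28,0],[0,0,0]],[0.75,[-172,-31,0],[0,0,0]]]'

```text
time_s: 20.2
ee_pos: [390.6, -343.8, 112.3]
ee_rot: [180.0, 0.1, 86.5]
force: [0.7, 0.5, -1.0]
gripper_width: 40.3
```

drive_tool --series '[[0.75,[0,0,0],[0,0,0]],[0.75,[0,0,0],[0,0,0]],[0.75,[0,0,0],[0,0,0]],[0.75,[0,0,0],[0,0,0]],[0.75,[0,0,0],[0,0,0]]]'

```text
time_s: 20.7
ee_pos: [391.7, -340.2, 112.0]
ee_rot: [-180.0, -0.0, 86.8]
force: [-1.0, 0.3, -0.2]
gripper_width: 40.6
```

```bash
python3 -c "
from h import *
go(392,-341.5,32,87);print(env.state()['qpos'])
shot('side','s9.png')
"
```

```text
shift [-1.3  0.4 80. ] | 80.0 turn [-0.    -0.    -0.004] t 20.7 F [-1.   0.3 -0.2] w 40.6
[-4.22513220e+01  1.84312246e+01  1.05569064e+02  1.28558303e-02
  5.60085889e+01 -1.29030805e+02]
```

View pics/s9.png

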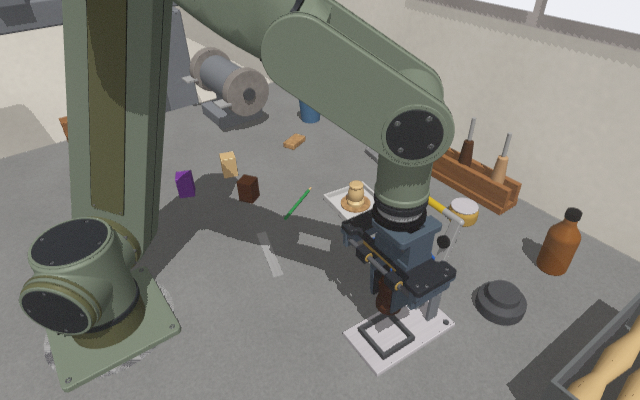

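drive_tool --series '[[0.75,[-1,0,15],[0,0,0]],[0.75,[-1,0,35],[0,0,0]],[0.75,[-1,0,52],[0,0,0]],[0.75,[-1,0,60],[0,0,0]],[0.75,[-1,0,62],[0,0,0]]]'

```text
time_s: 21.25
ee_pos: [391.0, -341.6, 49.2]
ee_rot: [-179.9, -0.1, 86.7]
force: [-0.4, -0.3, -0.6]
gripper_width: 40.0
```

```bash
python3 -c "
from h import *
go(392,-341.5,32,87)
crop('side','s10c.png',330,240,130,130,4.6);go(392,-341.5,32,87)
"
```

```text
shift [ 0.1  1.  17.2] | 17.0 turn [-0.001 -0.001 -0.005] t 21.25 F [-0.4 -0.3 -0.6] w 40.0
shift [ 0.4  0.7 17.6] | 18.0 turn [-0.001 -0.001 -0.005] t 21.3 F [-0.5 -0.5 -0.2] w 40.4
```

View pics/s10c.png

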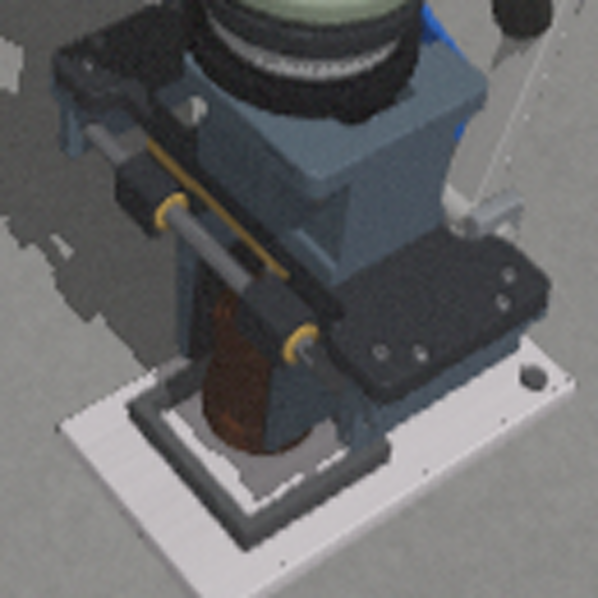

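drive_tool --series '[[0.75,[0,0,6],[0,0,0]],[0.75,[0,0,12],[0,0,0]],[0.75,[0,0,16],[0,0,0]],[0.75,[0,0,18],[0,0,0]],[0.75,[0,0,18],[0,0,0]]]'

```text
time_s: 21.8
ee_pos: [391.2, -342.0, 31.6]
ee_rot: [-180.0, -0.0, 86.7]
force: [0.2, 0.1, -0.7]
gripper_width: 40.7
```

drive_tool --series '[[0.75,[0,0,0.5],[0,0,0]],[0.75,[0,0,1],[0,0,0]],[0.75,[0,0,1.5],[0,0,0]],[0.75,[0,0,1.5],[0,0,0]],[0.75,[0,0,1.5],[0,0,0]]]'

```text
time_s: 22.3
ee_pos: [391.4, -342.1, 30.5]
ee_rot: [180.0, 0.0, 86.7]
force: [0.1, 0.8, -1.0]
gripper_width: 40.6
```

```bash
python3 -c "
from h import *
go(392,-341.5,29.2,87)
crop('side','s11c.png',330,240,130,130,4.6)
"
```

```text
shift [0.7 0.6 1.3] | 2.0 turn [ 0.     0.    -0.005] t 22.3 F [ 0.1  0.8 -1. ] w 40.6
```

View pics/s11c.png

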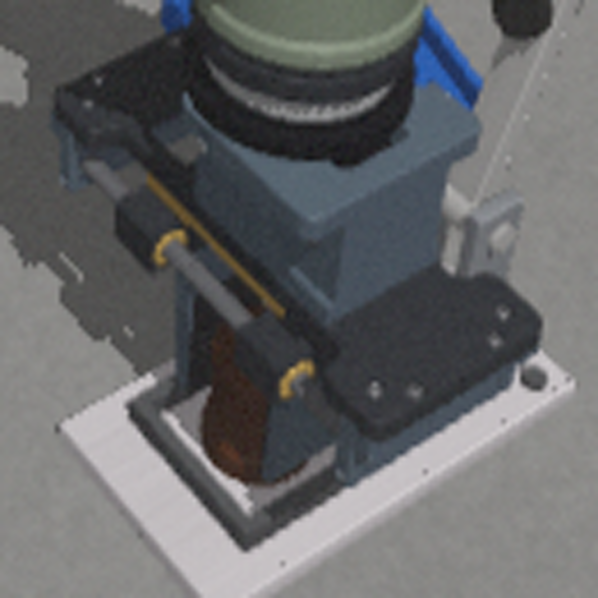

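drive_tool --series '[[0.75,[0.5,0.5,0.5],[0,0,0]],[0.75,[0.5,0.5,1],[0,0,0]],[0.75,[0.5,0.5,1.5],[0,0,0]],[0.75,[0.5,0.5,1.8],[0,0,0]],[0.75,[0.5,0.5,1.8],[0,0,0]]]'

```text
time_s: 22.85
ee_pos: [391.9, -341.6, 29.1]
ee_rot: [180.0, 0.0, 86.7]
force: [-2.3, 0.6, 5.1]
gripper_width: 40.3
```

drive_tool --series '[[0.5,[0,0,0],[0,0,0]],[0.3,[0,0,0],[0,0,0]],[0.2,[0,0,0],[0,0,0]],[0.2,[0,0,0],[0,0,0]],[0.2,[0,0,0],[0,0,0]]]'

```text
time_s: 23.35
ee_pos: [391.8, -341.6, 28.4]
ee_rot: [-180.0, -0.0, 86.7]
force: [0.6, 0.8, 0.4]
gripper_width: 72.3
```

drive_tool --series '[[0.2,[0,0,-20],[0,0,0]],[0.2,[0,0,-50],[0,0,0]],[0.4,[0,0,-90],[0,0,0]],[0.6,[0,0,-130],[0,0,0]],[1,[0,0,-170],[0,0,0]]]'

```text
time_s: 23.85
ee_pos: [391.6, -341.4, 200.1]
ee_rot: [-180.0, -0.0, 86.7]
force: [0.1, 0.5, -1.7]
gripper_width: 52.1
```

drive_tool --series '[[1,[0,0,-30],[0,0,0]],[1,[0,0,-60],[0,0,0]],[1,[0,0,-75],[0,0,0]],[1,[0,0,-80],[0,0,0]],[1,[0,0,-80],[0,0,0]]]'

```text
time_s: 24.35
ee_pos: [391.9, -341.7, 278.7]
ee_rot: [180.0, 0.0, 86.7]
force: [-0.1, 0.4, -0.3]
gripper_width: 11.6
```

```bash
python3 -c "
from h import *
crop('side','s12c.png',330,180,130,180,3.3);crop('top','t12.png',410,160,80,110,5.45)
go(575,-300,280,87);print(env.state()['ee_pos'],env.state()['qpos'])
"
```

```text
shift [ 51.8 180.9  -2.9] | 188.0 turn [-0.002 -0.002 -0.005] t 24.45 F [0.5 0.8 0.1] w 3.9
[ 391.36308948 -341.24935627  277.32763425] [-4.23581608e+01  1.13298936e+01  9.01343362e+01  3.58316620e-03
  7.86753124e+01 -1.29047936e+02]
```

View pics/s12c.png

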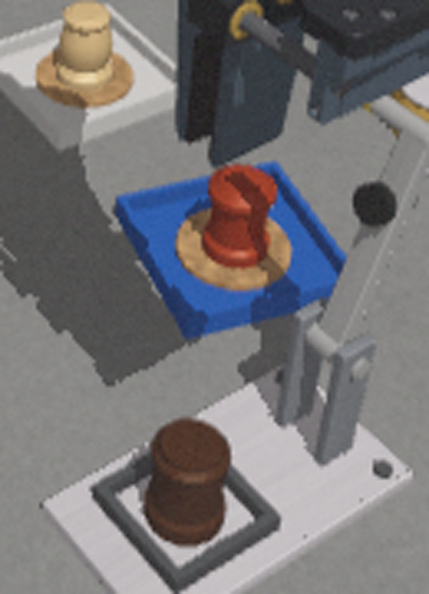

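drive_tool --series '[[1,[8,30,0],[0,0,0]],[1,[20,70,0],[0,0,0]],[1,[33,115,0],[0,0,0]],[1,[45,155,0],[0,0,0]],[1,[52,178,0],[0,0,0]]]'

```text
time_s: 24.95
ee_pos: [574.9, -298.6, 276.0]
ee_rot: [-179.9, -0.1, 86.8]
force: [-0.5, -0.9, 1.2]
gripper_width: 0.5
```

drive_tool --series '[[1,[0,0,15],[0,0,0]],[1,[0,0,35],[0,0,0]],[1,[0,0,55],[0,0,0]],[1,[0,0,67],[0,0,0]],[1,[0,0,72],[0,0,0]]]'

```text
time_s: 25.45
ee_pos: [571.6, -299.5, 204.1]
ee_rot: [-179.8, -0.1, 86.7]
force: [0.4, 0.4, 0.7]
gripper_width: 0.2
```

```bash
python3 -c "
from h import *
crop('side','s13c.png',380,120,130,120,5);crop('top','t13c.png',400,130,100,110,5)
s=env.state();print(s['ee_pos'],s['force'],s['gripper_width'])
"
```

```text
[ 572.16554627 -299.95217552  205.62331635] [ 0.20940273 -0.38008711  0.27401893] 0.6399798648276979
```

View pics/s13c.png

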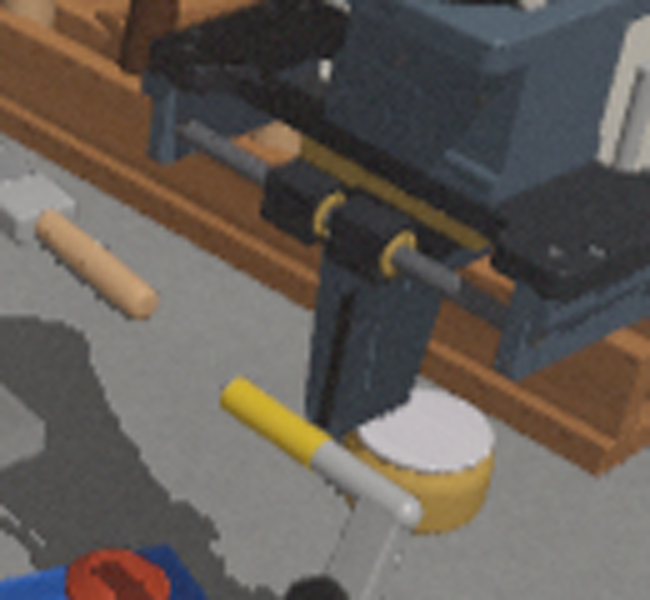

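View pics/t13c.png

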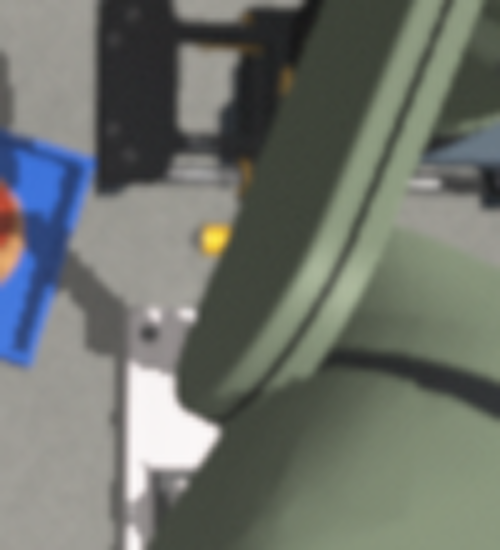

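drive_tool --series '[[1,[0,-8,0],[0,0,0]],[1,[0,-16,0],[0,0,0]],[1,[0,-24,0],[0,0,0]],[1,[0,-32,-2],[0,0,0]],[1,[0,-40,-3],[0,0,0]]]'

```text
time_s: 26.05
ee_pos: [532.4, -297.9, 210.7]
ee_rot: [179.9, 0.0, 86.7]
force: [1.4, 0.1, 1.6]
gripper_width: 0.4
```

```bash
python3 -c "
from h import *
crop('side','s14c.png',380,120,130,120,5)
s=env.state();print(s['ee_pos'],s['force'],s['gripper_width'])
"
```

```text
[ 531.07874404 -297.78478697  210.82619121] [0.32805416 0.33545813 1.71419749] 0.35912882335557816
```

View pics/s14c.png

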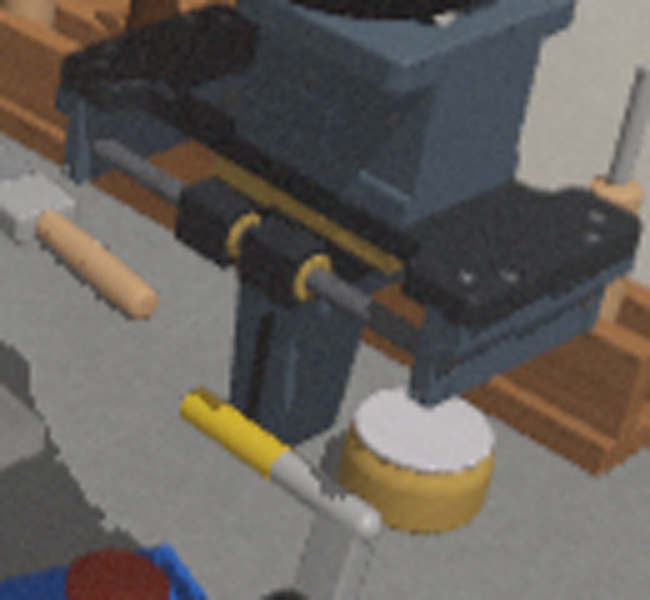

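drive_tool --series '[[1,[0,-11,0],[0,0,0]],[1,[0,-22,0],[0,0,0]],[1,[0,-33,1],[0,0,0]],[1,[0,-44,2],[0,0,0]],[1,[0,-55,5],[0,0,0]]]'

```text
time_s: 26.6
ee_pos: [476.6, -294.4, 204.5]
ee_rot: [-180.0, -0.0, 86.7]
force: [0.5, -0.6, 1.3]
gripper_width: 0.3
```

drive_tool --series '[[1,[0,-11,4],[0,0,0]],[1,[0,-22,8],[0,0,0]],[1,[0,-33,13],[0,0,0]],[1,[0,-44,19],[0,0,0]],[1,[0,-54,26],[0,0,0]]]'

```text
time_s: 27.1
ee_pos: [423.4, -291.3, 177.8]
ee_rot: [179.9, -0.0, 86.7]
force: [2.7, -0.3, -4.0]
gripper_width: 0.7
```

```bash
python3 -c "
from h import *
crop('side','s15c.png',330,120,150,220,2.7)
s=env.state();print(s['ee_pos'],s['force'],s['gripper_width'])
"
```

```text
[ 420.93769329 -290.59411369  176.64345919] [ 0.49903576 -0.46294991 -3.33477875] 0.6939837273989018
```

View pics/s15c.png

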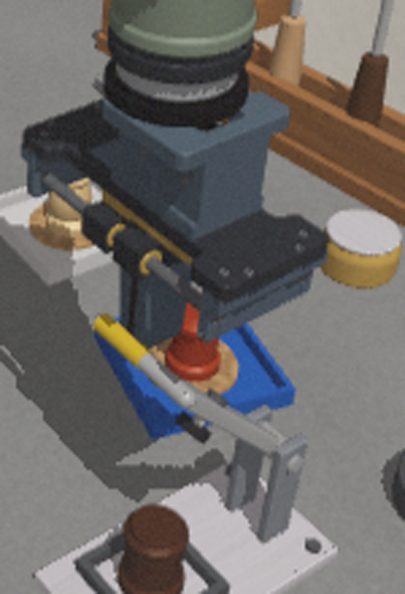

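drive_tool --series '[[1,[0,6,0],[0,0,0]],[1,[0,8,-15],[0,0,0]],[1,[0,8,-35],[0,0,0]],[1,[0,0,-45],[0,0,0]],[1,[0,-26,-45],[0,0,0]]]'

```text
time_s: 27.65
ee_pos: [399.6, -290.8, 225.1]
ee_rot: [179.8, 0.1, 86.8]
force: [-0.9, 0.5, 0.9]
gripper_width: 0.6
```

```bash
python3 -c "
from h import *
crop('side','s16c.png',330,120,150,220,2.7)
s=env.state();print(s['ee_pos'],s['force'],s['gripper_width'])
"
```

```text
[ 393.90576117 -289.29007655  224.25322198] [-4.1730935   1.40168507 -1.71110798] 0.899692355135521
```

View pics/s16c.png

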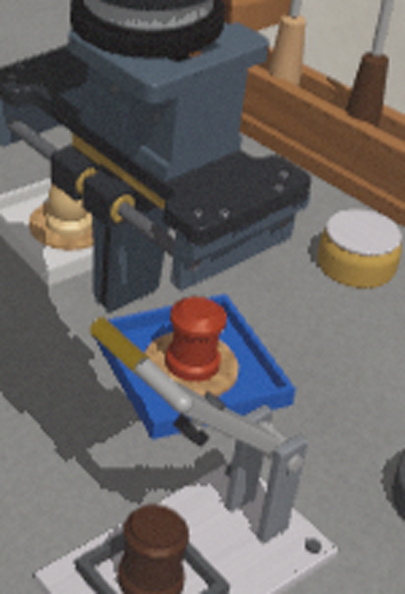

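drive_tool --series '[[1,[0,-1,12],[0,0,0]],[1,[0,-2,25],[0,0,0]],[1,[0,-6,35],[0,0,0]],[1,[0,-11,44],[0,0,0]],[1,[0,-17,52],[0,0,0]]]'

```text
time_s: 28.2
ee_pos: [380.3, -288.7, 170.5]
ee_rot: [-179.9, -0.0, 86.7]
force: [-1.3, 0.5, 2.2]
gripper_width: 0.5
```

drive_tool --series '[[1,[0,-6,8],[0,0,0]],[1,[0,-10,16],[0,0,0]],[1,[0,-13,24],[0,0,0]],[1,[0,-16,32],[0,0,0]],[1,[0,-18,38],[0,0,0]]]'

```text
time_s: 28.7
ee_pos: [362.6, -287.9, 132.9]
ee_rot: [-180.0, -0.0, 86.7]
force: [-0.7, 0.6, 1.1]
gripper_width: 0.3
```

```bash
python3 -c "
from h import *
crop('side','s17c.png',330,120,150,220,2.7)
s=env.state();print(s['ee_pos'],s['force'],s['gripper_width'])
"
```

```text
[ 362.06607853 -287.46239497  132.10116956] [-0.75791126  0.46961743 -1.09836395] 0.3662321965612374
```

View pics/s17c.png

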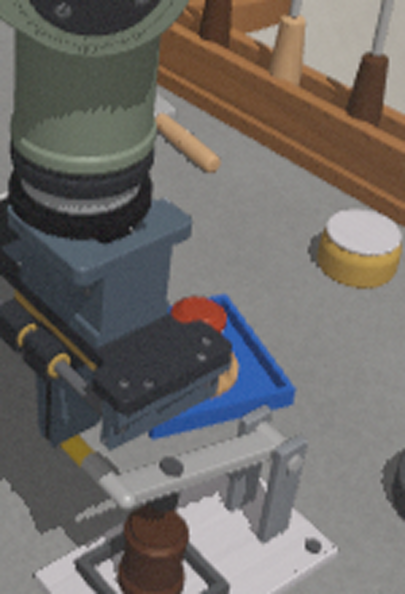

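drive_tool --series '[[1,[0,-3,6],[0,0,0]],[1,[0,-5,12],[0,0,0]],[1,[0,-6,18],[0,0,0]],[1,[0,-7,24],[0,0,0]],[1,[0,-8,28],[0,0,0]]]'

```text
time_s: 29.25
ee_pos: [354.9, -287.3, 105.0]
ee_rot: [-180.0, -0.0, 86.7]
force: [0.7, 0.3, 0.3]
gripper_width: 0.2
```

drive_tool --series '[[1,[0,0,1],[0,0,0]],[1,[0,0,2],[0,0,0]],[1,[0,0,3],[0,0,0]],[1,[0,0,4],[0,0,0]],[1,[0,0,5],[0,0,0]]]'

```text
time_s: 29.75
ee_pos: [355.0, -287.4, 100.6]
ee_rot: [180.0, 0.0, 86.7]
force: [-0.7, 0.4, 1.1]
gripper_width: 0.5
```

```bash
python3 -c "
from h import *
crop('side','s18c.png',330,220,130,130,4.6)
s=env.state();print(s['ee_pos'],s['force'],s['gripper_width'])
"
```

```text
[ 354.91233915 -287.39899159  100.50026689] [ 0.14630297 -0.17387209 -0.60940831] 0.4851532049880825
```

View pics/s18c.png

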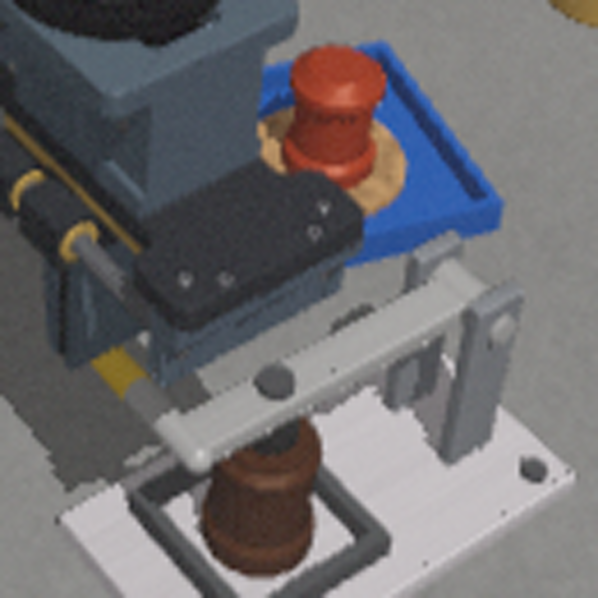

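Nearly closed. I continue in small steps and watch the force.

drive_tool --series '[[1,[0,0,0.5],[0,0,0]],[1,[0,0,1],[0,0,0]],[1,[0,0,1.5],[0,0,0]],[1,[0,0,2],[0,0,0]],[1,[0,0,2.5],[0,0,0]]]'

```text
time_s: 30.3
ee_pos: [354.9, -287.5, 98.1]
ee_rot: [180.0, -0.0, 86.7]
force: [-1.5, -0.1, 0.9]
gripper_width: 0.8
```

drive_tool --series '[[1,[0,0,0.5],[0,0,0]],[1,[0,0,1],[0,0,0]],[1,[0,0,1.5],[0,0,0]],[1,[0,0,1.5],[0,0,0]],[1,[0,0,1.5],[0,0,0]]]'

```text
time_s: 30.8
ee_pos: [354.9, -287.5, 96.8]
ee_rot: [180.0, 0.0, 86.7]
force: [-0.4, 0.2, 4.1]
gripper_width: 0.5
```

drive_tool --series '[[1,[0,0,0.3],[0,0,0]],[1,[0,0,0.6],[0,0,0]],[1,[0,0,0.8],[0,0,0]],[1,[0,0,0.8],[0,0,0]],[1,[0,0,0.8],[0,0,0]]]'

```text
time_s: 31.3
ee_pos: [354.9, -287.5, 96.6]
ee_rot: [180.0, 0.0, 86.7]
force: [-3.1, 1.1, 9.1]
gripper_width: 0.6
```

The force rises to 9 N at the expected height, so the foot is seated. I retract straight up.

drive_tool --series '[[1,[0,0,-5],[0,0,0]],[1,[0,0,-20],[0,0,0]],[1,[0,0,-50],[0,0,0]],[1,[0,0,-90],[0,0,0]],[1,[0,0,-130],[0,0,0]]]'

```text
time_s: 31.8
ee_pos: [354.8, -287.2, 226.8]
ee_rot: [-180.0, -0.0, 86.7]
force: [1.1, -0.3, 0.5]
gripper_width: 0.5
```

drive_tool --series '[[1,[30,0,-10],[0,0,0]],[1,[70,0,-20],[0,0,0]],[1,[115,0,-30],[0,0,0]],[1,[160,0,-30],[0,0,0]],[1,[190,0,-30],[0,0,0]]]'

```text
time_s: 32.3
ee_pos: [365.8, -95.5, 256.1]
ee_rot: [179.9, -0.0, 86.7]
force: [0.7, -1.0, -0.5]
gripper_width: 0.4
```

drive_tool --series '[[1,[40,-10,0],[0,0,0]],[1,[80,-10,0],[0,0,0]],[1,[100,-10,0],[0,0,0]],[1,[100,-10,0],[0,0,0]],[1,[100,-10,0],[0,0,0]]]'

```text
time_s: 32.8
ee_pos: [361.7, 2.6, 255.7]
ee_rot: [180.0, 0.0, 86.8]
force: [0.3, -0.5, 0.6]
gripper_width: 0.3
```

```bash
python3 -c "
from h import *
crop('side','s19c.png',310,170,150,190,3.1);crop('top','t19c.png',270,110,210,160,3.7);shot('side','s19.png')
s=env.state();print(s['ee_pos'],s['force'],s['time_s'])
"
```

```text
[361.72273621   1.78796752 255.74123355] [ 0.56705213  0.31482506 -0.19869859] 32.95
```

View pics/s19c.png

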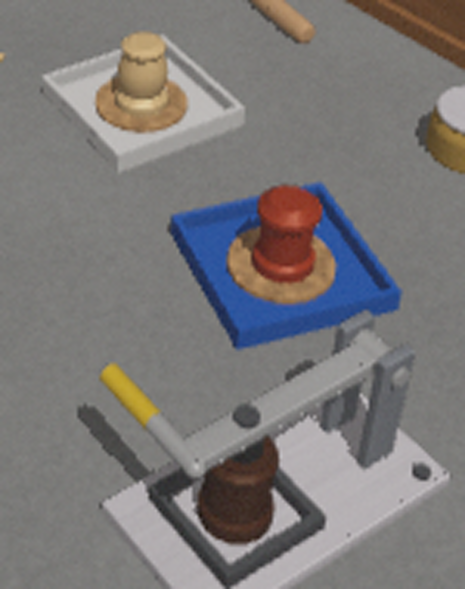

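View pics/t19c.png

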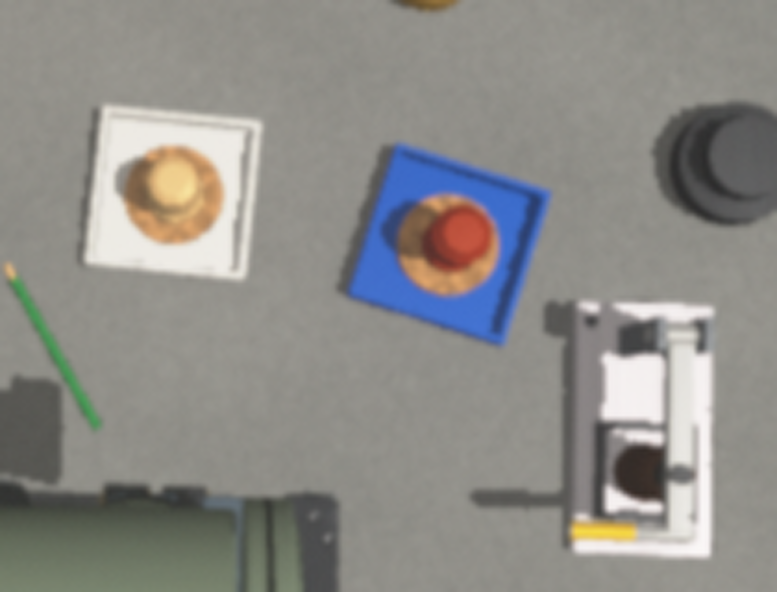

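View pics/s19.png

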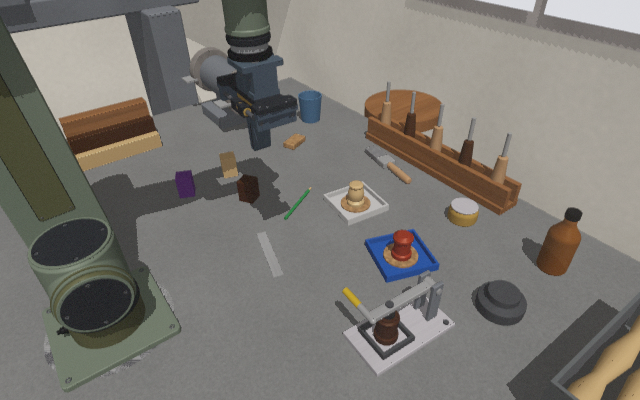

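```bash
python3 -c "
from h import *
crop('top','t20c.png',415,190,60,80,7)
crop('side','s20c.png',335,270,125,100,6.4)
"
```

```text
(no output)
```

View pics/t20c.png

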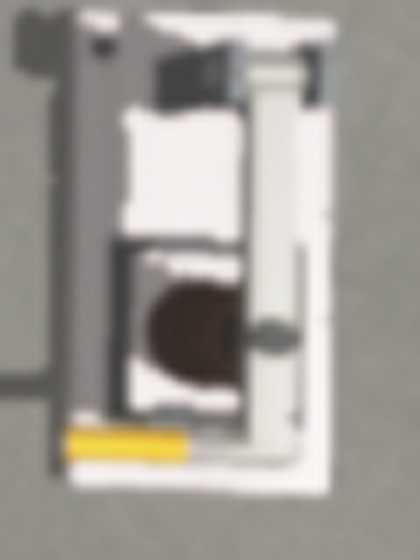

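View pics/s20c.png

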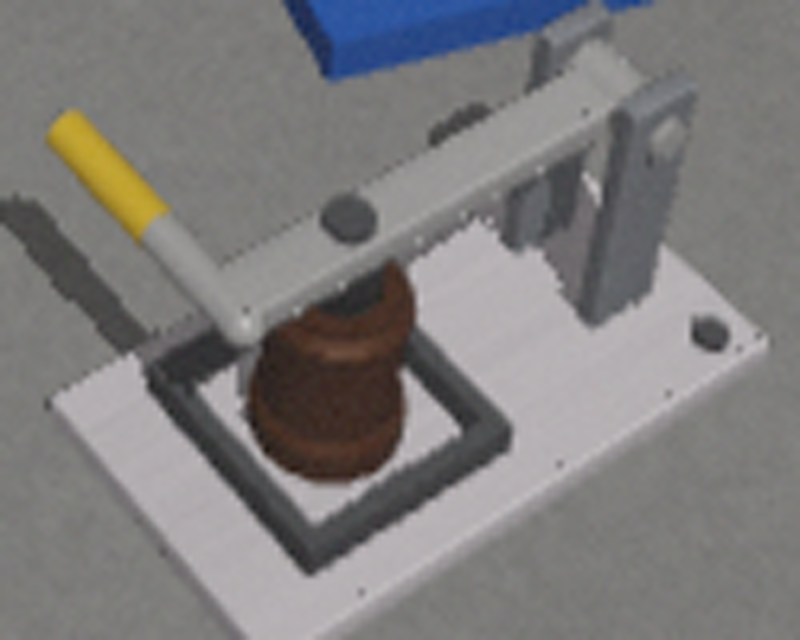

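View pics/t12.png

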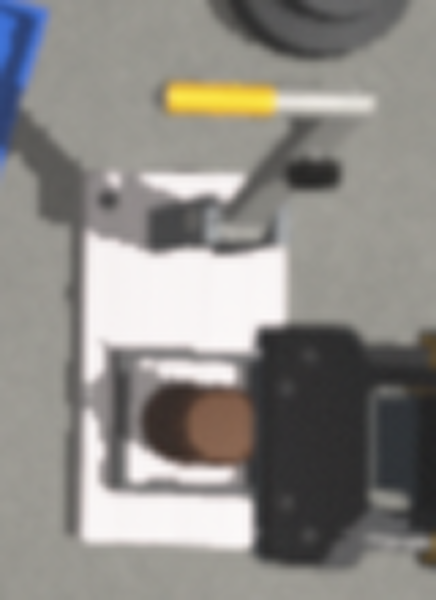

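```bash
python3 - <<'E'
from m import *
print('---',tri([T,S],[cp(127,446,415,190,7),cp(107,173,335,270,6.4)]))
E
```

```text
maple [533.2 329.8   4. ]
walnut [521.5 195.2   4. ]
cherry [651.7 190.2   4. ]
maple side [529.5 327. ]
walnut side [517.6 193.9]
cherry side [647.8 187.2]
maple top [533.5 329.5  59. ]
cherry head [651.8 190.9  50. ]
white [ 6.079e+02 -1.000e-01  9.000e+00]
blue [ 565. -206.    9.]
white side [604.1  -5.1   9. ]
blue side [ 561.4 -209.1    9. ]
[[ 432.2 -302.5   24. ]
 [ 426.8 -379.4   24. ]
 [ 356.2 -375.4   24. ]
 [ 361.  -297.5   24. ]] [ 394.04890397 -338.6999154    24.        ]
plate [ 334.3 -289.1   12. ]
plate [ 330.2 -388.5   12. ]
[[ 355.  -307.1   24. ]
 [ 428.4 -310.9   24. ]
 [ 424.  -381.4   24. ]
 [ 351.3 -380.    24. ]] [ 389.64419641 -344.847265     24.        ]
tip (array([ 528.70248906, -278.44538946,  219.3903212 ]), array([1.11661221]))
end (array([ 526.33307531, -321.29603492,  219.86637823]), array([1.35186923]))
far (array([ 524.43826045, -359.70011361,  221.3134538 ]), array([1.41891549]))
--- (array([ 354.85675649, -289.26162834,   92.47145832]), array([1.1322013]))
```

The grip triangulates to 92 mm, against 90 mm nominal when closed and within the calibration error. That agrees with the contact at TCP height 96.6 mm, which puts the bar centre at 90 mm. I'm handing in.

```bash
python3 -c "
from h import *
print(env.job_done())"
```

```text
the job is handed in; nothing more can be done
None
```

I placed all three turned pieces, closed the hold-down arm onto the walnut piece, and handed the job in at about 33 s of the 136 s allowed.

- **Maple:** it stands on the white tray's pad, about 1 mm off centre in the pictures.
- **Cherry:** it stands upright on the blue tray's pad, about 3 mm off centre in the top view. It was gripped by its head or foot rather than the stem (opening 42.5 mm, not 36) and held without slipping.
- **Walnut:** it stands upright in the jig pocket, within about 3 mm of the pocket centre.
- **Hold-down arm:** it was already open at about 1.87 rad, so I only swung it down. I pressed until the force rose to 9 N at the closed height, then backed off.
- **Not touched:** both square blanks and the purple look-alike stand where they were. The robot ended well clear of everything.

Two checks disagreed slightly:
- The two cameras differ by about 4 mm in position, so I used their mean.
- The final pictures put the grip 92 mm above the bench, while contact implies 90 mm. That is within the calibration error, and the side view shows no gap between the rubber foot and the piece.

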